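# Load a filter and hold its bayonet collar home

### The job

Press the small amber filter insert flush into the round recess in the top of the filter mount, glass side up. Then set the knurled collar over the mount's barrel with its open end down, turn it until its hidden keyways drop over the pins, and push it fully home against the spring. Finish while still holding the collar pushed home (the spring lifts it if you let go), and leave the other things on the table where they are.

Things in the scene. Friction and masses are not known exactly. Their poses are not given: they have to be found in the camera images.
- mount: Filter mount screwed to the table, immovable. Origin on the table at its axis, z up. Round aluminium foot 76 mm wide, 10 high; black stop shoulder 58 mm wide up to z = 20 mm; aluminium barrel 37 mm wide up to z = 42 mm, its top 3 mm bevelled.
- recess (a point): Centre of the mount's rim, at the mouth of the round recess in the barrel's top: z = 42 mm. Recess 30 mm wide, 7.5 mm deep, flat floor.
- pins (a point): Point on the mount's axis, z = 32 mm, level with the tops of two steel pins 5 mm wide that stick out on two sides of the barrel, half a turn apart, to 23 mm from the axis. The direction they point in differs from start to start; no pose given here tells it.
- spring (a joint): Brass spring ring round the foot of the barrel: 0 m free (its top at mount z = 26 mm) to 0.006 m pressed flush with the shoulder. Pushes back with about 4 N at first touch, 8 N fully down.
- collar: Loose dark knurled collar, 53 mm wide, 28 tall, about 90 g, standing open end down. Origin on its axis at its underside, z up. Bore 40 mm wide, 24 mm deep from below, mouth eased to 43 mm; above it an inward lip 4 mm thick with a 24 mm hole. Home: underside on the shoulder, at mount z = 20 mm.
- keyways (a point): Centre of the collar's underside. Four keyways inside its bore, 90 degrees apart, 8 mm wide, open below, as deep as the bore; neither marks nor the yaw given tell where. The collar rests on the pin tops until turned, by up to a quarter turn, so that two meet the pins (within 4 degrees); then it sinks 6 mm to the spring ring, and is pushed 6 mm more.
- filter: Loose filter insert lying glass up, about 30 g. Origin on its axis at its underside, z up. Black disc 27 mm wide, 7.5 mm thick, that fits the recess; on it a bright hub 17 mm wide, 14 mm tall (the grip) topped with amber glass. Seated: disc on the recess floor, its top flush with the mount's rim.
- tin: bystander: round grey tin, 60 mm wide, 24 tall; origin at the middle of its underside; leave alone
- motor: bystander: small stepper motor with its shaft up, 48 x 42 x 62 mm; origin at the middle of its underside; leave alone
- tape: bystander: red tape roll lying flat, 58 mm wide, 18 tall; origin at the middle of its underside; leave alone
- block: bystander: light metal bearing block, 30 x 34 x 29 mm; origin at the middle of its underside; leave alone
- objective: bystander: white microscope objective standing on end, 31 mm wide, 44 tall; origin at the middle of its underside; leave alone

How it is judged:
By the outcome, as a careful person would: the job done as asked, in the order asked, and still so for the second after the job is handed in, while the arm keeps its last pose, push and grip.
It also fails if it takes over 72 s, if anything falls off the work surface, if the arm or the gripper's body presses on something with over 40 N, if the wrist force passes 120 N, or if a joint passes its speed limit or range.

### The arm

A 7-joint arm with a two-finger parallel gripper is mounted at the origin on a cart in front of the work surface, level with it; the furniture and walls round the work are solid. World frame = base frame: x ahead of the robot, y to its left, z up, the work surface at z = 0. Lengths are in m, angles in degrees, forces in N, time in s.
With the tool pointing down it reaches from about 0.425 to 0.925 m from the base axis. Payload 6.8 kg.
Tool frame: the origin (TCP) lies on the centre line of the jaws, within the pads' length; the fingertips stand 14 mm ahead of it and the grasp point (between the pads) lies 5 mm behind it (arm.tip_reach is the distance from the TCP to the fingertips, in m); z points along the fingers, y is the direction in which the jaws open and shut (so a half turn about z gives the same grasp; the last joint's range is limited). The gripper opens to 85 mm and grips with 20 to 120 N. Pads are 22 mm wide; open, the fingers measure 114 mm over their backs; the gripper's body (76 mm by 85 mm) begins 54 mm behind the grasp point. The pads swing forward as they close: fully open they stand 13 mm farther back than shut.
Start: joints at [70.182, 27.33, 1.283, 89.118, -0.659, 63.558, -4.761], TCP at [0.159, -0.656, 0.245] pointing down, gripper open.
Joint ranges: [-169.35, 169.35], [-19.33, 120.38], [-80.79, 83.38], [13.8, 139.57], [-78.32, 258.32], [9.67, 109.79], [-169.56, 169.56]. Speed limits (degrees/s): [136.94, 136.94, 180, 180, 180, 180, 180].

### API

Orientations are given as [roll, pitch, yaw] about the fixed x, y, z axes, in that order (R = Rz(yaw) Ry(pitch) Rx(roll)).
In Python, from station import arm gives the robot as it stands. The module is installed in compiled form; this text tells all that it offers.
- The arm moves only by the shell command python3 -m crank 'ROWS' [OPENING] [FORCE]. ROWS is JSON, a list of rows, each a list of 6 numbers: the shift along the tool's x, y, z in m, then the turn, a rotation vector about the tool's x, y, z in degrees. In form: [[dx, dy, dz, wx, wy, wz], ...]. A call has 1 to 12 rows; each row shifts and turns the commanded pose from where the row before left it, along the tool's axes as they then stand; what a row does not reach is not made up. A row lasts 1/10 s, in which the tool goes at most 50 mm and 8.59 degrees, less where a joint would pass 70% of its speed; a pose out of reach is approached as far as the arm can. A call is refused whole if a number of a shift passes 0.05 or a number of a turn 8.59, either way. A call with a gripper value outside its range is refused whole. OPENING is the finger opening in m, from 0 to 0.0854, set as the call begins (- or left out, the last holds). The fingers move at their own pace and stop on an object; FORCE is the grip in N (left out, the last holds). Time passes only in rows, so rows that do not move let the fingers close. It gives the time, the measured TCP pose, the force and the opening at its end, in the units of the state.
- arm.state(): the state, without advancing time (a new reading comes with each control period).
- arm.grab_frame(name): name is "side" or "top"; returns the picture (480x640x3 uint8, red, green, blue); there is no depth.
- arm.camera_info(name): a dict with "fx", "fy", "cx", "cy" (pixels), "extrinsics" (4x4, takes a point from camera to world coordinates). Camera axes: x right, y up, looking along -z (the intrinsics and any distortion apply to the point x, -y, -z); pixel columns grow to the right and rows downward; lengths in m; the calibration is good to about 2 mm. A picture is of the moment at which its call begins. camera_info takes no time and is no camera call.
- arm.sign_off(): hands the job in, once; it reports no verdict.
Trained networks look in the newest picture that a camera, given by its name, has taken for a name from the list of things; names that differ only in an ending like _2 or _b are one class to them, and where a whole thing is asked for, a point or a joint stands for the part that bears it (a point fixed in the world has none). Each returns a list of dicts, best first, with "p" (0 to 1); they miss things now and then, are a little off and sometimes report something else, mostly with a low value. They report only what shows in the picture. A call takes as long as a camera call.
- arm.look_for(camera, query): "bbox" ([left, top, width, height] in pixels, round what is visible of it).
- arm.mark_of(camera, query): "pixel" ([row, column] in pixels: a listed point, or the origin of a listed thing).
The state is a dict: "time": time; "q": joint angles; "qvel": joint speeds; "joint_efforts": joint torques, N m; "ee_pos": TCP position; "ee_rot": TCP orientation; "wrist_force": force on the tool from outside, world axes, zero at the start; "moment": the same for the moment, N m; "gripper_width": finger opening in m.
Only numpy, scipy, OpenCV 4.12 (cv2) and the standard library are available. Lean on these libraries where they do the work, as an engineer would, in place of code of your own. Each camera call takes 0.05 s, during which the arm holds its last target.

## Working session

There is one attempt and no reset: what is moved stays moved. The work goes in short steps, Python scripts to look and compute and a shell command to move; the robot and the scene stay as the last step left them, time stands still between calls to the robot, and variables do not carry over. Pictures are saved under pics/ and viewed, and the job is handed in when it is done.

```bash
mkdir -p pics; ls; cat > h.py <<'E'
import numpy as np, cv2
from station import arm
def ray(cam,row,col):
    c=arm.camera_info(cam);E=np.array(c["extrinsics"])
    d=np.array([(col-c["cx"])/c["fx"],-(row-c["cy"])/c["fy"],-1.0])
    return E[:3,3],E[:3,:3]@d
def at_z(cam,row,col,z):
    o,d=ray(cam,row,col);return o+d*(z-o[2])/d[2]
def tri(r1,r2):
    A=[];b=[]
    M=np.zeros((3,3));v=np.zeros(3)
    for o,d in(r1,r2):
        d=d/np.linalg.norm(d);P=np.eye(3)-np.outer(d,d);M+=P;v+=P@o
    return np.linalg.solve(M,v)
def proj(cam,p):
    c=arm.camera_info(cam);E=np.linalg.inv(np.array(c["extrinsics"]));q=E[:3,:3]@np.array(p)+E[:3,3]
    return c["cy"]+c["fy"]*q[1]/q[2], c["cx"]-c["fx"]*q[0]/q[2]
def save(cam,n):
    im=arm.grab_frame(cam);cv2.imwrite("pics/"+n,im[:,:,::-1]);return im
E
python3 - <<'E'
from h import *
np.set_printoptions(precision=4,suppress=True)
print(arm.state(),arm.tip_reach)
for c in("side","top"):
    save(c,c+"0.png");print(c,arm.camera_info(c))
    for q in("filter","mount","recess","pins","collar"):
        r=arm.mark_of(c,q)[:2];print(q,[(x["pixel"],round(x["p"],2)) for x in r])
        z={"recess":.042,"pins":.032}.get(q,0)
        for x in r: print(at_z(c,*x["pixel"],z))
E
```

```text
pics
{'time': 0.0, 'q': array([70.1804, 27.3756,  1.2814, 89.1792, -0.6571, 63.5593, -4.7623]), 'qvel': array([-0.0044, -0.112 , -0.0866, -0.0606,  0.0682,  0.0333, -0.0061]), 'joint_efforts': array([  0.0005, -59.6454,   1.6078, -28.1195,   0.0124,   0.0094,
        -0.    ]), 'ee_pos': array([ 0.1588, -0.6554,  0.2443]), 'ee_rot': array([-179.8936,    0.0102,   13.6256]), 'wrist_force': array([-0.432 ,  0.3888, -0.0312]), 'moment': array([ 0.017 ,  0.0064, -0.0005]), 'gripper_width': 0.08504579216299143} 0.014
side {'fx': 434.42708477802535, 'fy': 434.42708477802535, 'cx': 329.07249016930456, 'cy': 235.24929912892682, 'extrinsics': array([[-0.9903,  0.0842, -0.1105,  0.3839],
       [-0.1369, -0.4577,  0.8785,  0.6647],
       [ 0.0234,  0.8851,  0.4648,  0.5339],
       [ 0.    ,  0.    ,  0.    ,  1.    ]])}
filter []
mount [([226.1, 345.8], 0.74), ([260.8, 332.5], 0.48)]
[ 0.4728 -0.4065  0.    ]
[ 0.4849 -0.2164  0.    ]
recess [([209.6, 342.5], 0.56)]
[ 0.4853 -0.4219  0.042 ]
pins [([215.0, 341.6], 0.62)]
[ 0.4858 -0.408   0.032 ]
collar [([314.1, 328.9], 0.73), ([197.9, 360.7], 0.54)]
[ 0.4655 -0.0142  0.    ]
[ 0.4469 -0.6153  0.    ]
top {'fx': 513.9600714558694, 'fy': 513.9600714558694, 'cx': 318.5497243501526, 'cy': 240.85967151259013, 'extrinsics': array([[-0.014 ,  0.9948, -0.101 ,  0.3778],
       [-0.9997, -0.0122,  0.019 , -0.2331],
       [ 0.0177,  0.1013,  0.9947,  1.2328],
       [ 0.    ,  0.    ,  0.    ,  1.    ]])}
filter [([250.5, 304.2], 0.43)]
[ 0.4802 -0.2217  0.    ]
mount [([247.6, 384.6], 0.69)]
[ 0.4847 -0.4158  0.    ]
recess [([284.4, 160.7], 0.56)]
[0.4027 0.1082 0.042 ]
pins [([250.4, 388.9], 0.56)]
[ 0.4752 -0.421   0.032 ]
collar [([259.7, 217.4], 0.72), ([249.7, 384.4], 0.63)]
[ 0.4607 -0.0138  0.    ]
[ 0.4797 -0.4152  0.    ]
```

View pics/side0.png

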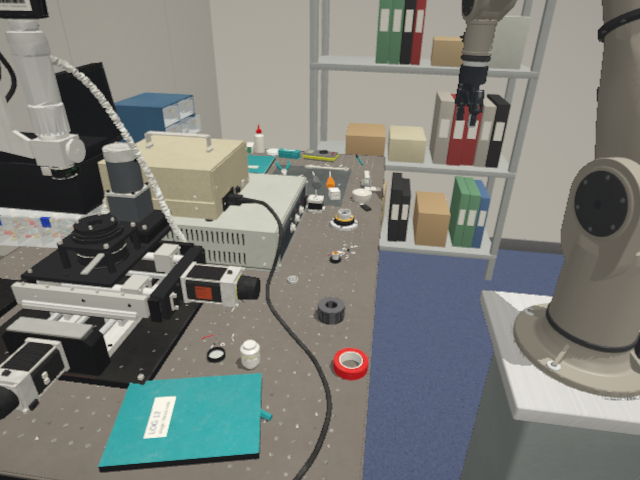

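View pics/top0.png

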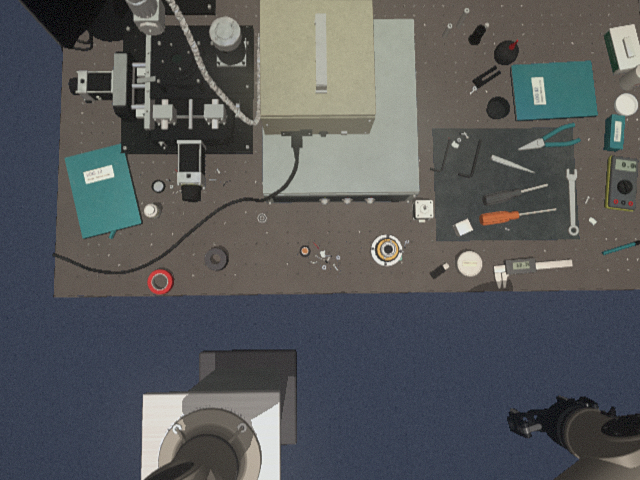

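The side picture shows the mount at about (344,218), the filter at (336,257) and the collar at (331,310). In the top picture they are at (387,250), (305,251) and (216,258). I'll zoom in for accuracy.

```bash
python3 - <<'E'
import cv2,numpy as np
t=cv2.imread("pics/top0.png");s=cv2.imread("pics/side0.png")
def c(im,x,y,w,h,k): return cv2.resize(im[y:y+h,x:x+w],(w*k,h*k),interpolation=cv2.INTER_CUBIC)
a=np.vstack([np.hstack([c(t,362,225,50,50,6),c(t,285,230,40,50,6)[:300,:240],c(t,196,236,43,50,6)[:,:258]]),
 np.hstack([c(s,322,198,50,50,6),c(s,318,236,40,50,6),c(s,310,287,43,50,6)])])
cv2.imwrite("pics/z0.png",a[:600,:798])
E
```

```text
(no output)
```

View pics/z0.png

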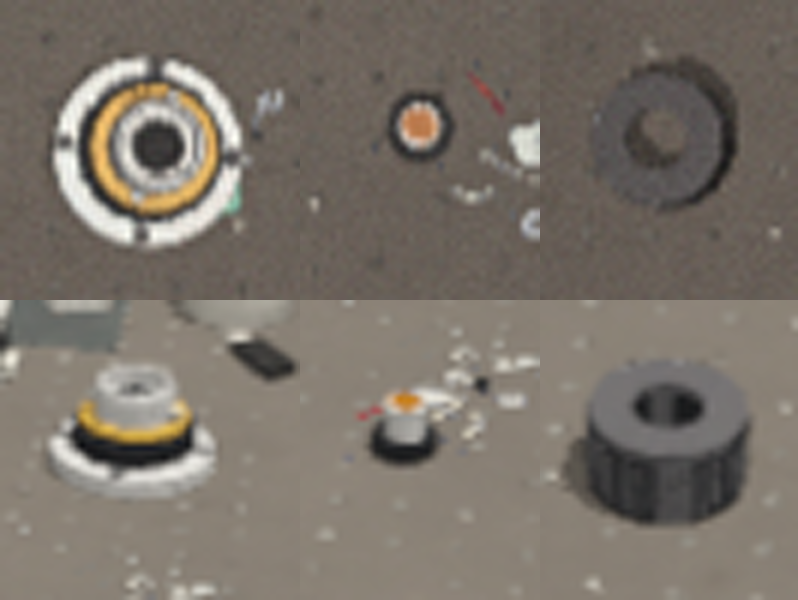

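```bash
python3 - <<'E'
from h import *
np.set_printoptions(precision=4,suppress=True)
for n,t,s,z in[("rim",(248.9,387.8),(212.3,344.4),.042),("glass",(250.5,304.3),(252.4,335.1),.0215),("collar",(258.6,214.9),(304.5,330.9),.028)]:
    print(n,at_z("top",*t,z),at_z("side",*s,z),tri(ray("top",*t),ray("side",*s)))
print("foot",at_z("top",249.8,386.4,.01), "disc",at_z("top",250.6,304.6,.0075))
E
```

```text
rim [ 0.478 -0.417  0.042] [ 0.4783 -0.4052  0.042 ] [ 0.4789 -0.4178  0.0362]
glass [ 0.4784 -0.2222  0.0215] [ 0.4798 -0.22    0.0215] [ 0.4792 -0.2221  0.0203]
collar [ 0.4614 -0.0129  0.028 ] [ 0.4615 -0.0085  0.028 ] [ 0.4618 -0.0123  0.0251]
foot [ 0.4785 -0.4185  0.01  ] disc [ 0.4793 -0.2227  0.0075]
```

```bash
python3 -m crank '[[0,0,0,0,0,6.8],[0,0,0,0,0,6.8],[0.026,-0.036,0,0,0,0],[0.026,-0.036,0,0,0,0],[0.026,-0.036,0,0,0,0],[0.026,-0.036,0,0,0,0],[0.026,-0.036,0,0,0,0],[0.026,-0.036,0,0,0,0],[0.026,-0.036,0,0,0,0],[0.026,-0.036,0,0,0,0],[0.026,-0.036,0,0,0,0],[0.026,-0.036,0,0,0,0]]' 0.045
```

```text
time: 1.8
ee_pos: [0.4197, -0.2944, 0.2457]
ee_rot: [180.0, -0.0, 0.0]
wrist_force: [0.7, -0.2, 0.1]
gripper_width: 0.0449
```

```bash
python3 -m crank '[[0.03,-0.036,0,0,0,0],[0.029,-0.036,0,0,0,0],[0,0,0.04,0,0,0],[0,0,0.04,0,0,0],[0,0,0.04,0,0,0],[0,0,0.02,0,0,0],[0,0,0,0,0,0],[0,0,0,0,0,0]]'; python3 - <<'E'
from h import *
t=save("top","t1.png");s=save("side","s1.png");print(arm.state()["ee_pos"],arm.state()["gripper_width"])
def c(im,x,y,w,h,k): return cv2.resize(im[y:y+h,x:x+w,::-1],(w*k,h*k),interpolation=cv2.INTER_CUBIC)
cv2.imwrite("pics/z1.png",np.hstack([c(t,260,205,80,100,5),c(s,296,190,80,100,5)]))
E
```

```text
time: 2.6
ee_pos: [0.4782, -0.224, 0.1058]
ee_rot: [180.0, -0.0, 0.0]
wrist_force: [0.5, -0.7, 0.1]
gripper_width: 0.0453
[ 0.47904932 -0.22437263  0.10694338] 0.044817650425113036
```

View pics/z1.png

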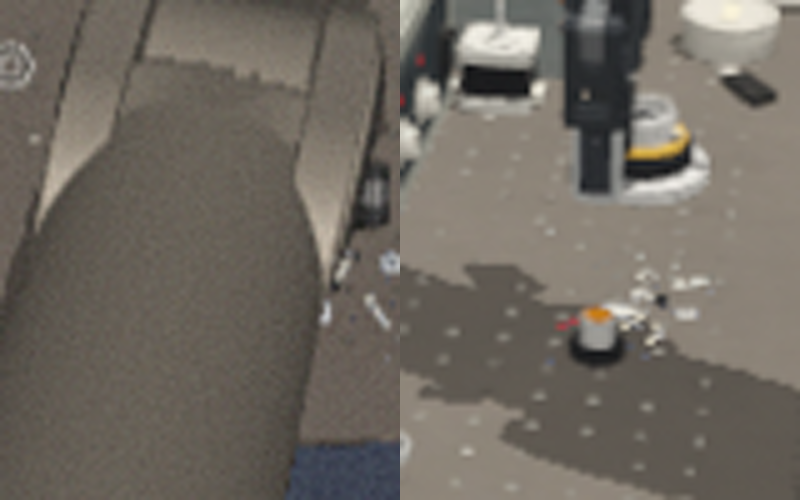

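The side picture shows the fingertips at column 335, in line with the hub at column 335. The forearm hides the scene in the top view. I'll descend and grip.

```bash
python3 -m crank '[[0,-0.002,0.03,0,0,0],[0,0,0.03,0,0,0],[0,0,0.015,0,0,0],[0,0,0.006,0,0,0],[0,0,0,0,0,0],[0,0,0,0,0,0]]'; python3 -m crank '[[0,0,0,0,0,0],[0,0,0,0,0,0],[0,0,0,0,0,0],[0,0,0,0,0,0],[0,0,0,0,0,0],[0,0,0,0,0,0],[0,0,0,0,0,0]]' 0.0 30;  python3 - <<'E'
from h import *
s=save("side","s2.png");print(arm.state()["ee_pos"],arm.state()["gripper_width"])
cv2.imwrite("pics/z2.png",cv2.resize(s[200:290,290:390,::-1],None,fx=6,fy=6,interpolation=cv2.INTER_CUBIC))
E
```

```text
time: 3.3
ee_pos: [0.4789, -0.2223, 0.0256]
ee_rot: [179.9, -0.1, 0.0]
wrist_force: [0.2, -0.7, 0.7]
gripper_width: 0.0445
time: 4.0
ee_pos: [0.4785, -0.2222, 0.0253]
ee_rot: [180.0, -0.1, 0.0]
wrist_force: [-1.3, 0.1, 6.8]
gripper_width: 0.0151
[ 0.47849183 -0.22217967  0.02531889] 0.015033811004881572
```

View pics/z2.png

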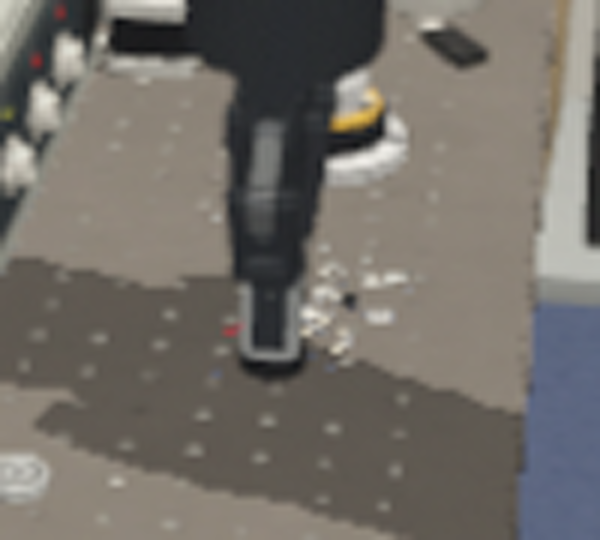

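```bash
python3 -m crank '[[0,0,-0.01,0,0,0],[0,0,-0.03,0,0,0],[0,0,-0.03,0,0,0],[0,0,-0.02,0,0,0],[0,0.03,0,0,0,0],[0,0.04,0,0,0,0],[0,0.04,0,0,0,0],[0,0.04,0,0,0,0],[0,0.03,0,0,0,0],[0,0.0155,0,0,0,0],[0,0,0,0,0,0],[0,0,0,0,0,0]]';  python3 - <<'E'
from h import *
s=save("side","s3.png");t=save("top","t3.png");print(arm.state()["ee_pos"],arm.state()["wrist_force"],arm.state()["gripper_width"])
cv2.imwrite("pics/z3.png",np.hstack([cv2.resize(s[150:250,310:376,::-1],None,fx=6,fy=6,interpolation=cv2.INTER_CUBIC),cv2.resize(t[200:300,355:421,::-1],None,fx=6,fy=6,interpolation=cv2.INTER_CUBIC)]))
E
```

```text
time: 5.25
ee_pos: [0.4782, -0.4155, 0.1143]
ee_rot: [-179.9, 0.0, 0.1]
wrist_force: [0.0, 0.9, -0.9]
gripper_width: 0.0152
[ 0.47863251 -0.41482186  0.11434196] [ 0.44752973 -0.39679002 -0.326066  ] 0.015115899645671437
```

View pics/z3.png

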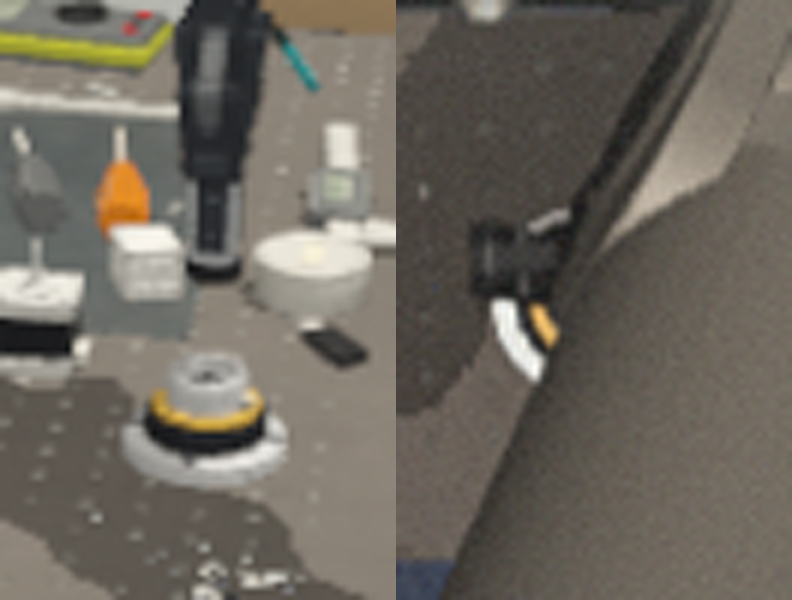

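```bash
python3 - <<'E'
from h import *
P=[arm.state() for _ in range(3)]
print(proj("side",(.4785,-.4175,.042)),proj("side",(.4785,-.4175,.01)),proj("side",(.4785,-.4155,.09)),proj("side",(.4795,-.4155,.09)),proj("side",(.4785,-.4175,.09)))
# measure from crop
im=cv2.imread("pics/s3.png")
g=cv2.cvtColor(im,cv2.COLOR_BGR2GRAY)
for r in (192,193,194,195,196): print(r,g[r,336:356])
for r in (208,212,215): print(r,g[r,334:356])
for r in (224,227): print(r,g[r,328:362])
E
```

```text
(np.float64(210.45075182524323), np.float64(344.78483034726565)) (np.float64(220.9705100708517), np.float64(344.32075952050195)) (np.float64(194.44776836350576), np.float64(345.42582027703713)) (np.float64(194.4202584717629), np.float64(345.0552639022993)) (np.float64(194.16853942246152), np.float64(345.5031072881313))
192 [183 181 180 170 150 120 126 110 110 106  99 113 123 112 117 135 177 210
 221 230]
193 [197 197 192 165 136  76 115 128 131 134 136 135 119  76  98 138 153 185
 212 223]
194 [178 175 179 172 144  28  30  44  69  83  84  76  58  40  96 132 132 139
 164 196]
195 [173 172 177 173 139  51  29  30  29  30  30  32  32  39  98 132 131 133
 141 151]
196 [179 182 180 173 144  95  53  38  38  38  37  43  50  77 111 123 123 128
 140 146]
208 [134 134 134 133 133 138 149 149 145 149 149 151 154 150 144 141 137 136
 136 135 134 134]
212 [132 133 134 137 149 162 166 159 144 129  96 119 151 165 165 176 182 155
 133 133 133 133]
215 [132 134 141 140 138 147 156 163 168 172 175 179 181 174 171 175 184 196
 179 140 133 136]
224 [ 88  88 113 147 161 167 169 155 112  68  42  37  29  30  28  28  30  32
  31  32  33  32  66  91 146 207 229 219 202 178 131 130 131 130]
227 [ 90  90  89  98 122 142 148 149 155 161 164 168 151 120 164 208 223 224
 224 226 223 221 220 215 200 175 170 165 151 135 132 132 132 132]
```

```bash
python3 -m crank '[[0.0004,0.002,0.02,0,0,0],[0,0,0.015,0,0,0],[0,0,0.005,0,0,0],[0,0,0,0,0,0],[0,0,0,0,0,0],[0,0,0,0,0,0]]';  python3 - <<'E'
from h import *
print(np.mean([arm.state()["ee_pos"] for _ in range(3)],0))
s=save("side","s4.png");t=save("top","t4.png");print(arm.state()["ee_pos"],arm.state()["wrist_force"],arm.state()["gripper_width"])
cv2.imwrite("pics/z4.png",np.hstack([cv2.resize(s[180:240,320:370,::-1],None,fx=8,fy=8,interpolation=cv2.INTER_CUBIC),cv2.resize(t[220:280,362:412,::-1],None,fx=8,fy=8,interpolation=cv2.INTER_CUBIC)]))
E
```

```text
time: 5.95
ee_pos: [0.4788, -0.4196, 0.075]
ee_rot: [180.0, -0.1, 0.0]
wrist_force: [-0.2, 0.3, 0.2]
gripper_width: 0.0151
[ 0.47878656 -0.4195657   0.07502685]
[ 0.47867874 -0.41967104  0.07499323] [-0.06896362 -0.07002115 -0.0959548 ] 0.015312430785118491
```

View pics/z4.png

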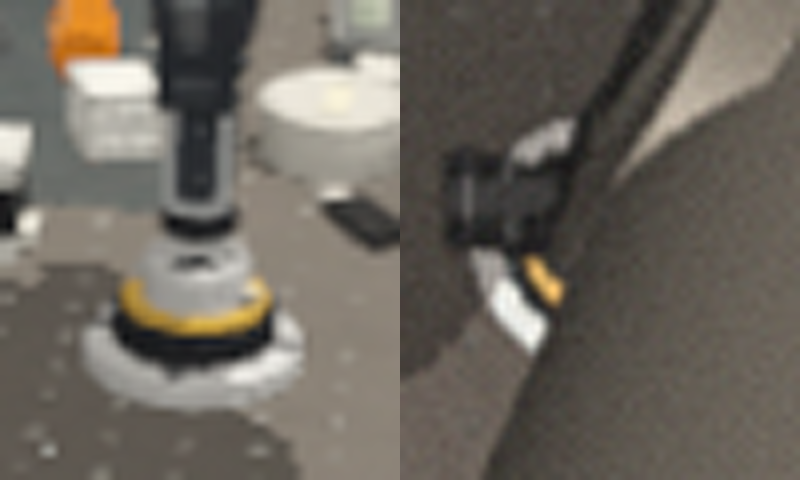

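```bash
python3 -m crank '[[0,-0.002,0.003,0,0,0],[0,0,0.003,0,0,0],[0,0,0.003,0,0,0],[0,0,0.002,0,0,0],[0,0,0,0,0,0],[0,0,0,0,0,0]]'; python3 -m crank '[[0,0,0.001,0,0,0],[0,0,0.001,0,0,0],[0,0,0,0,0,0],[0,0,0,0,0,0]]'
```

```text
time: 6.65
ee_pos: [0.4783, -0.4174, 0.0632]
ee_rot: [-180.0, 0.0, 0.0]
wrist_force: [0.5, 0.2, -0.1]
gripper_width: 0.015
time: 7.05
ee_pos: [0.4783, -0.4174, 0.0613]
ee_rot: [180.0, -0.0, 0.0]
wrist_force: [0.4, 0.5, 0.0]
gripper_width: 0.0154
```

The disc is inside the recess with no contact force. I'll keep going down.

```bash
python3 -m crank '[[0,0,0.001,0,0,0],[0,0,0.0005,0,0,0],[0,0,0,0,0,0],[0,0,0,0,0,0]]'; python3 -m crank '[[0,0,0.0005,0,0,0],[0,0,0.0005,0,0,0],[0,0,0,0,0,0],[0,0,0,0,0,0]]'
```

```text
time: 7.45
ee_pos: [0.4783, -0.4174, 0.06]
ee_rot: [180.0, -0.0, 0.0]
wrist_force: [-0.8, 0.7, 2.4]
gripper_width: 0.015
time: 7.85
ee_pos: [0.4784, -0.4174, 0.0598]
ee_rot: [180.0, -0.0, 0.0]
wrist_force: [-2.1, 1.7, 9.7]
gripper_width: 0.0154
```

```bash
python3 -m crank '[[0,0,0.001,0,0,0],[0,0,0,0,0,0],[0,0,0,0,0,0]]'; python3 -m crank '[[0,0,-0.001,0,0,0],[0,0,-0.001,0,0,0],[0,0,0,0,0,0]]';python3 -m crank '[[0,0,0,0,0,0],[0,0,0,0,0,0],[0,0,0,0,0,0]]' 0.045 ; python3 -m crank '[[0,0,-0.02,0,0,0],[0,0,-0.03,0,0,0],[0,0,-0.04,0,0,0],[0,0,-0.03,0,0,0],[0,-0.04,0,0,0,0],[0,-0.045,0,0,0,0],[0,-0.045,0,0,0,0],[0,-0.045,0,0,0,0],[0,-0.045,0,0,0,0],[0,-0.045,0,0,0,0],[0,0,0,0,0,0]]' 0.085; python3 - <<'E'
from h import *
s=save("side","s5.png");t=save("top","t5.png");print(arm.state()["ee_pos"],arm.state()["wrist_force"],arm.state()["gripper_width"])
cv2.imwrite("pics/z5.png",np.hstack([cv2.resize(s[190:240,320:370,::-1],None,fx=8,fy=8,interpolation=cv2.INTER_CUBIC),cv2.resize(t[225:275,362:412,::-1],None,fx=8,fy=8,interpolation=cv2.INTER_CUBIC)]))
E
```

```text
time: 8.15
ee_pos: [0.4784, -0.4174, 0.0597]
ee_rot: [180.0, -0.0, 0.0]
wrist_force: [-4.9, 4.8, 17.6]
gripper_width: 0.0151
time: 8.45
ee_pos: [0.4784, -0.4175, 0.0599]
ee_rot: [180.0, -0.0, 0.0]
wrist_force: [-0.3, 0.5, 3.7]
gripper_width: 0.0151
time: 8.75
ee_pos: [0.4782, -0.4173, 0.0595]
ee_rot: [-180.0, 0.0, 0.0]
wrist_force: [0.1, -0.6, 0.1]
gripper_width: 0.045
time: 9.85
ee_pos: [0.4786, -0.1455, 0.18]
ee_rot: [-179.9, -0.0, 0.6]
wrist_force: [-0.3, -0.9, -0.8]
gripper_width: 0.085
[ 0.47837576 -0.151408    0.17995282] [ 1.13387564 -0.61722178 -0.48483028] 0.08475084910927395
```

View pics/z5.png

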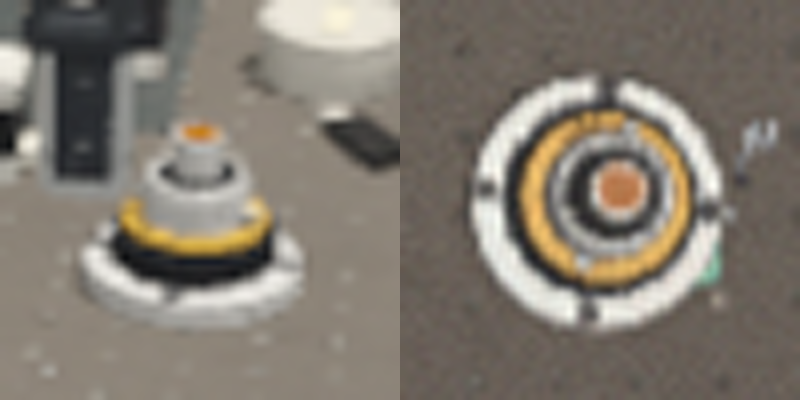

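The filter is seated flat. In the top view the glass sits over the recess centre, and in the side view the disc is level with the rim. Next I'll go to the collar.

```bash
python3 -m crank '[[-0.005,-0.035,0,0,0,0],[-0.006,-0.04,0,0,0,0],[-0.006,-0.04,0,0,0,0],[0,-0.025,0.03,0,0,0],[0,0,0.04,0,0,0],[0,0,0.03,0,0,0],[0,0,0,0,0,0],[0,0,0,0,0,0],[0,0,0,0,0,0]]' 0.085; python3 - <<'E'
from h import *
s=save("side","s6.png");t=save("top","t6.png");st=arm.state();print(st["ee_pos"],st["wrist_force"],st["q"])
cv2.imwrite("pics/z6.png",np.hstack([cv2.resize(s[240:340,290:370,::-1],None,fx=5,fy=5,interpolation=cv2.INTER_CUBIC),cv2.resize(t[210:310,176:256,::-1],None,fx=5,fy=5,interpolation=cv2.INTER_CUBIC)]))
print(proj("side",(.4615,-.0125,.028)),proj("side",(.4615,-.0125,.07)))
E
```

```text
time: 10.85
ee_pos: [0.4625, -0.0131, 0.0812]
ee_rot: [180.0, -0.1, -0.1]
wrist_force: [-0.3, 0.5, -0.2]
gripper_width: 0.0851
[ 0.46246782 -0.0128856   0.08131402] [-0.33404972  0.2262382  -0.14155686] [   7.93485816   22.54324796  -16.67555551  124.38705254   11.32317214
   34.27706204 -106.94795895]
(np.float64(303.25169817959795), np.float64(331.1896598363587)) (np.float64(285.15744635067057), np.float64(331.761435931802))
```

View pics/z6.png

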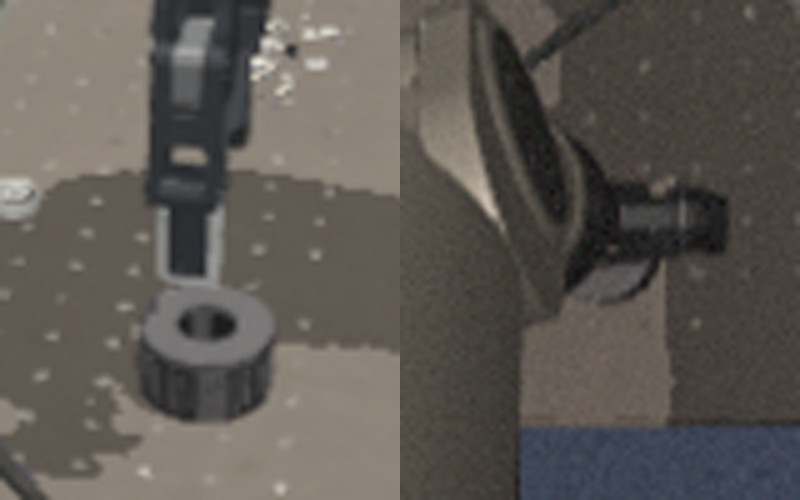

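```bash
python3 -m crank '[[-0.001,0,0.03,0,0,0],[0,0,0.02,0,0,0],[0,0,0.009,0,0,0],[0,0,0,0,0,0],[0,0,0,0,0,0]]' 0.085; python3 -m crank '[[0,0,0,0,0,0],[0,0,0,0,0,0],[0,0,0,0,0,0],[0,0,0,0,0,0],[0,0,0,0,0,0],[0,0,0,0,0,0]]' 0.045 20;  python3 -m crank '[[0,0,0,0,0,0],[0,0,0,0,0,0],[0,0,0,0,0,0],[0,0,0,0,0,0]]' 0.085 
```

```text
time: 11.45
ee_pos: [0.4609, -0.0124, 0.0217]
ee_rot: [180.0, -0.1, 0.0]
wrist_force: [-0.4, -0.1, -0.3]
gripper_width: 0.0846
time: 12.05
ee_pos: [0.4607, -0.0125, 0.0217]
ee_rot: [180.0, -0.1, 0.0]
wrist_force: [-0.5, -0.5, 7.0]
gripper_width: 0.0518
time: 12.45
ee_pos: [0.4601, -0.0124, 0.0208]
ee_rot: [180.0, 0.0, 0.0]
wrist_force: [-0.2, -0.3, -0.3]
gripper_width: 0.085
```

```bash
python3 -m crank '[[0,0,0,0,0,-7.5],[0,0,0,0,0,-7.5],[0,0,0,0,0,-7.5],[0,0,0,0,0,-7.5],[0,0,0,0,0,-7.5],[0,0,0,0,0,-7.5],[0,0,0,0,0,-7.5],[0,0,0,0,0,-7.5],[0,0,0,0,0,-7.5],[0,0,0,0,0,-7.5],[0,0,0,0,0,-7.5],[0,0,0,0,0,-7.5]]' 0.085; python3 -m crank '[[0,0,0,0,0,0],[0,0,0,0,0,0],[0,0,0,0,0,0]]'; python3 -m crank '[[0,0,0,0,0,0],[0,0,0,0,0,0],[0,0,0,0,0,0],[0,0,0,0,0,0],[0,0,0,0,0,0],[0,0,0,0,0,0],[0,0,0,0,0,0]]' 0.045 40
```

```text
time: 13.65
ee_pos: [0.4601, -0.0125, 0.0207]
ee_rot: [-180.0, 0.0, 90.3]
wrist_force: [0.6, -0.4, 0.6]
gripper_width: 0.0846
time: 13.95
ee_pos: [0.4601, -0.0124, 0.0208]
ee_rot: [-180.0, 0.0, 89.9]
wrist_force: [-0.5, 0.1, 0.9]
gripper_width: 0.085
time: 14.65
ee_pos: [0.4602, -0.0123, 0.0213]
ee_rot: [180.0, 0.0, 90.0]
wrist_force: [-1.5, -0.6, 6.8]
gripper_width: 0.0512
```

```bash
python3 -m crank '[[0,0,-0.02,0,0,0],[0,0,-0.03,0,0,0],[0,0,-0.03,0,0,0],[-0.02,0.002,-0.02,0,0,0],[-0.035,0.002,0,0,0,0],[-0.04,0.002,0,0,0,0],[-0.04,0.002,0,0,0,0],[-0.04,0.002,0,0,0,0],[-0.04,0.002,0,0,0,0],[-0.04,0.002,0,0,0,0],[-0.04,0.002,0,0,0,0],[-0.04,0.002,0,0,0,0]]';python3 -m crank '[[-0.03,0.001,0,0,0,0],[-0.025,0.001,0,0,0,0],[-0.0153,0.0002,0,0,0,0],[0,0,0,0,0,0],[0,0,0,0,0,0],[0,0,0,0,0,0],[0,0,0,0,0,0]]';python3 - <<'E'
from h import *
s=save("side","s7.png");t=save("top","t7.png");st=arm.state();print(st["ee_pos"],st["wrist_force"],st["q"])
cv2.imwrite("pics/z7.png",np.hstack([cv2.resize(s[160:240,310:375,::-1],None,fx=6,fy=6,interpolation=cv2.INTER_CUBIC),cv2.resize(t[210:290,355:420,::-1],None,fx=6,fy=6,interpolation=cv2.INTER_CUBIC)]))
E
```

```text
time: 15.85
ee_pos: [0.4779, -0.349, 0.1206]
ee_rot: [-180.0, -0.0, 90.0]
wrist_force: [1.5, 0.1, -0.3]
gripper_width: 0.0514
time: 16.55
ee_pos: [0.481, -0.4161, 0.121]
ee_rot: [180.0, -0.0, 90.2]
wrist_force: [-0.1, 0.4, -1.2]
gripper_width: 0.0511
[ 0.48083762 -0.41667522  0.12100167] [ 0.1326287   0.11856429 -0.64734699] [ 62.43363349  36.6846736  -38.18049572  98.58123847  27.05738653
  54.26613096  13.69836494]
```

View pics/z7.png

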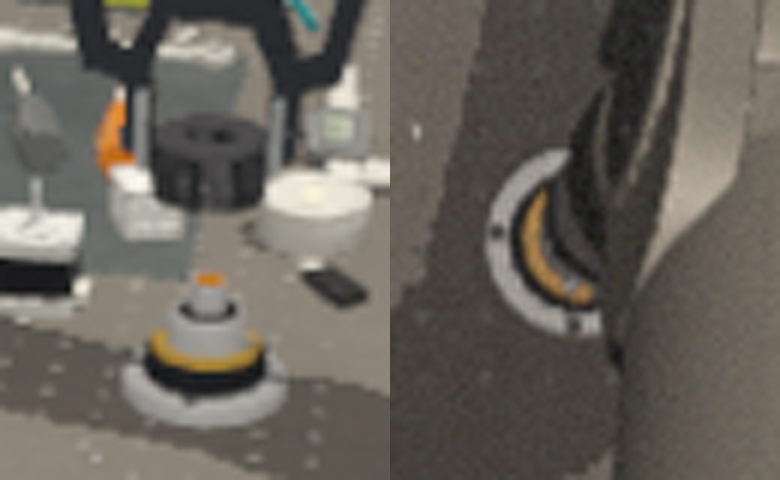

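```bash
python3 -m crank '[[-0.001,-0.0023,0.02,0,0,0],[0,0,0.016,0,0,0],[0,0,0,0,0,0],[0,0,0,0,0,0],[0,0,0,0,0,0]]';python3 - <<'E'
from h import *
s=save("side","s8.png");st=arm.state();print(st["ee_pos"],st["wrist_force"])
cv2.imwrite("pics/z8.png",cv2.resize(s[170:240,310:375,::-1],None,fx=8,fy=8,interpolation=cv2.INTER_CUBIC))
E
```

```text
time: 17.15
ee_pos: [0.4788, -0.4188, 0.0855]
ee_rot: [179.9, 0.0, 90.0]
wrist_force: [-0.6, 0.0, -1.5]
gripper_width: 0.0509
[ 0.47888574 -0.41880464  0.08559363] [-0.52358215 -0.12915112 -0.85593618]
```

View pics/z8.png

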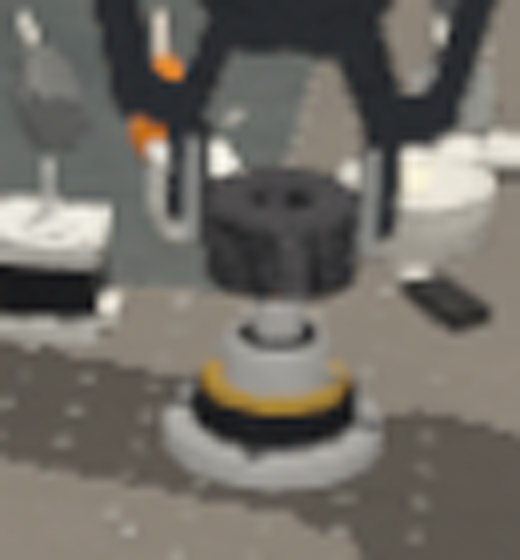

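```bash
python3 -m crank '[[0.001,-0.0003,0.01,0,0,0],[0,0,0.009,0,0,0],[0,0,0,0,0,0],[0,0,0,0,0,0],[0,0,0,0,0,0]]'; python3 -m crank '[[0,0,0.002,0,0,0],[0,0,0.002,0,0,0],[0,0,0.002,0,0,0],[0,0,0,0,0,0],[0,0,0,0,0,0]]'
```

```text
time: 17.7
ee_pos: [0.4781, -0.4177, 0.0659]
ee_rot: [180.0, 0.0, 90.0]
wrist_force: [0.4, -0.3, -0.3]
gripper_width: 0.051
time: 18.2
ee_pos: [0.4779, -0.4177, 0.0598]
ee_rot: [-180.0, -0.0, 90.0]
wrist_force: [-0.3, 1.0, -0.4]
gripper_width: 0.0512
```

```bash
python3 -m crank '[[0,0,0.002,0,0,0],[0,0,0.002,0,0,0],[0,0,0.001,0,0,0],[0,0,0,0,0,0],[0,0,0,0,0,0]]'; python3 -m crank '[[0,0,0.001,0,0,0],[0,0,0.001,0,0,0],[0,0,0,0,0,0],[0,0,0,0,0,0]]'
```

```text
time: 18.7
ee_pos: [0.4779, -0.4177, 0.0548]
ee_rot: [-180.0, -0.0, 90.0]
wrist_force: [-0.3, -0.7, -0.4]
gripper_width: 0.0513
time: 19.1
ee_pos: [0.4781, -0.4178, 0.0532]
ee_rot: [180.0, 0.0, 90.0]
wrist_force: [-1.0, 1.1, 3.7]
gripper_width: 0.051
```

```bash
cat > chk.py <<'E'
from station import arm
import sys
s=arm.state();z=s["ee_pos"][2];m=s["moment"][2]
print("z %.4f Mz %.2f Fz %.1f"%(z,m,s["wrist_force"][2]))
sys.exit(1 if z<0.0518 or abs(m)>1.0 else 0)
E
python3 -m crank '[[0,0,0.0006,0,0,0],[0,0,0,0,0,0]]' && python3 chk.py && python3 -m crank '[[0,0,0,0,0,3],[0,0,0,0,0,3],[0,0,0,0,0,0]]' && python3 chk.py && python3 -m crank '[[0,0,0,0,0,3],[0,0,0,0,0,3],[0,0,0,0,0,0]]' && python3 chk.py && python3 -m crank '[[0,0,0,0,0,3],[0,0,0,0,0,3],[0,0,0,0,0,0]]' && python3 chk.py
```

```text
time: 19.3
ee_pos: [0.4782, -0.4178, 0.0529]
ee_rot: [180.0, 0.0, 90.0]
wrist_force: [-2.2, 1.8, 7.6]
gripper_width: 0.0511
z 0.0529 Mz 0.04 Fz 7.6
time: 19.6
ee_pos: [0.4788, -0.418, 0.0531]
ee_rot: [179.9, 0.1, 83.9]
wrist_force: [-0.1, -0.1, 4.7]
gripper_width: 0.051
z 0.0531 Mz -0.08 Fz 4.7
time: 19.9
ee_pos: [0.4789, -0.4181, 0.0531]
ee_rot: [179.9, 0.1, 77.9]
wrist_force: [-0.1, 1.3, 5.1]
gripper_width: 0.0513
z 0.0531 Mz -0.02 Fz 5.1
time: 20.2
ee_pos: [0.4788, -0.4181, 0.053]
ee_rot: [179.9, 0.0, 72.0]
wrist_force: [0.0, -1.0, 5.3]
gripper_width: 0.0511
z 0.0530 Mz -0.07 Fz 5.3
```

```bash
cat > chk.py <<'E'
from station import arm
import sys
s=arm.state();z=s["ee_pos"][2];m=s["moment"][2];f=s["wrist_force"][2]
print("z %.4f yaw %.1f Mz %.2f Fz %.1f"%(z,s["ee_rot"][2],m,f))
sys.exit(1 if z<0.0521 or abs(m)>.6 or f<2.5 else 0)
E
python3 -m crank '[[0,0,0.0008,0,0,0],[0,0,0,0,0,0]]' >/dev/null&& python3 chk.py && python3 -m crank '[[0,0,0,0,0,3],[0,0,0,0,0,3],[0,0,0,0,0,0]]' >/dev/null&& python3 chk.py && python3 -m crank '[[0,0,0,0,0,3],[0,0,0,0,0,3],[0,0,0,0,0,0]]'>/dev/null && python3 chk.py && python3 -m crank '[[0,0,0,0,0,3],[0,0,0,0,0,3],[0,0,0,0,0,0]]' >/dev/null&& python3 chk.py && python3 -m crank '[[0,0,0,0,0,3],[0,0,0,0,0,3],[0,0,0,0,0,0]]' >/dev/null&& python3 chk.py && python3 -m crank '[[0,0,0,0,0,3],[0,0,0,0,0,3],[0,0,0,0,0,0]]' >/dev/null&& python3 chk.py && python3 -m crank '[[0,0,0,0,0,3],[0,0,0,0,0,3],[0,0,0,0,0,0]]' >/dev/null&& python3 chk.py
```

```text
z 0.0527 yaw 72.1 Mz -0.11 Fz 9.7
z 0.0523 yaw 66.0 Mz -0.06 Fz 5.4
z 0.0511 yaw 60.1 Mz -0.07 Fz -0.9
```

The collar dropped at yaw 60 and the force went to zero, so I'll push down.

```bash
python3 -m crank '[[0,0,0.001,0,0,0],[0,0,0.001,0,0,0],[0,0,0,0,0,0]]'; python3 -c "
from station import arm;print(arm.state()['moment'])"; python3 -m crank '[[0,0,0.001,0,0,0],[0,0,0.0005,0,0,0],[0,0,0,0,0,0]]';python3 -c "
from station import arm;print(arm.state()['moment'])"
```

```text
time: 21.3
ee_pos: [0.4778, -0.4174, 0.0489]
ee_rot: [-180.0, -0.0, 60.1]
wrist_force: [1.0, 0.2, -1.1]
gripper_width: 0.0512
[ 0.00035013 -0.13470849  0.03899546]
time: 21.6
ee_pos: [0.4778, -0.4176, 0.0477]
ee_rot: [-180.0, -0.0, 60.0]
wrist_force: [0.2, 0.2, -1.0]
gripper_width: 0.0507
[ 0.02954438 -0.04085817 -0.04396278]
```

```bash
python3 -m crank '[[0,0,0.001,0,0,0],[0,0,0.001,0,0,0],[0,0,0.001,0,0,0],[0,0,0,0,0,0],[0,0,0,0,0,0]]' - 80; python3 -m crank '[[0,0,0.001,0,0,0],[0,0,0.001,0,0,0],[0,0,0.001,0,0,0],[0,0,0,0,0,0],[0,0,0,0,0,0]]'
```

```text
time: 22.1
ee_pos: [0.4778, -0.4176, 0.045]
ee_rot: [-180.0, 0.0, 60.0]
wrist_force: [-2.0, 1.2, 4.5]
gripper_width: 0.0497
time: 22.6
ee_pos: [0.4779, -0.4177, 0.0421]
ee_rot: [-180.0, 0.0, 60.0]
wrist_force: [-2.3, 1.0, 6.3]
gripper_width: 0.0501
```

```bash
for i in 1; do :; done; python3 -m crank '[[0,0,0.0005,0,0,0],[0,0,0.0005,0,0,0],[0,0,0,0,0,0],[0,0,0,0,0,0]]'; python3 -m crank '[[0,0,0.0005,0,0,0],[0,0,0.0005,0,0,0],[0,0,0,0,0,0],[0,0,0,0,0,0]]'; python3 -m crank '[[0,0,0.0005,0,0,0],[0,0,0.0005,0,0,0],[0,0,0,0,0,0],[0,0,0,0,0,0]]'
```

```text
time: 23.0
ee_pos: [0.4779, -0.4177, 0.0416]
ee_rot: [-180.0, 0.0, 60.0]
wrist_force: [-3.1, 3.0, 9.9]
gripper_width: 0.0499
time: 23.4
ee_pos: [0.4779, -0.4177, 0.0416]
ee_rot: [-180.0, 0.1, 60.0]
wrist_force: [-6.3, 4.7, 18.5]
gripper_width: 0.0498
time: 23.8
ee_pos: [0.4779, -0.4177, 0.0415]
ee_rot: [-180.0, 0.1, 60.0]
wrist_force: [-9.6, 5.2, 26.3]
gripper_width: 0.0499
```

```bash
python3 - <<'E'
from h import *
s=save("side","s9.png");t=save("top","t9.png");st=arm.state();print(st["ee_pos"],st["wrist_force"],st["moment"])
cv2.imwrite("pics/z9.png",np.hstack([cv2.resize(s[185:235,315:375,::-1],None,fx=9,fy=9,interpolation=cv2.INTER_CUBIC)]))
cv2.imwrite("pics/z9t.png",cv2.resize(t[210:290,350:430,::-1],None,fx=6,fy=6,interpolation=cv2.INTER_CUBIC))
E
```

```text
[ 0.47792884 -0.41771936  0.04154388] [-10.31075864   5.4392973   25.47911165] [1.31338012 2.07820234 0.0598158 ]
```

View pics/z9.png

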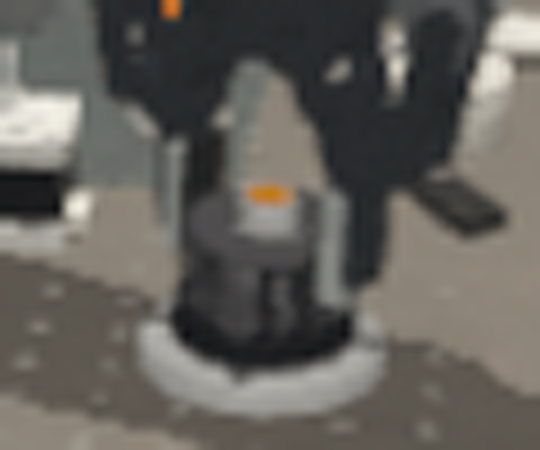

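View pics/z9t.png

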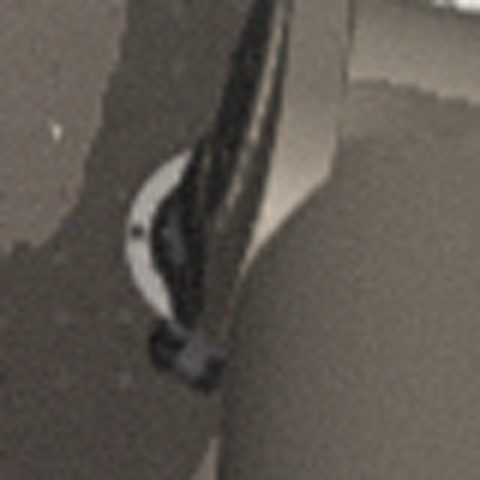

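View pics/s9.png

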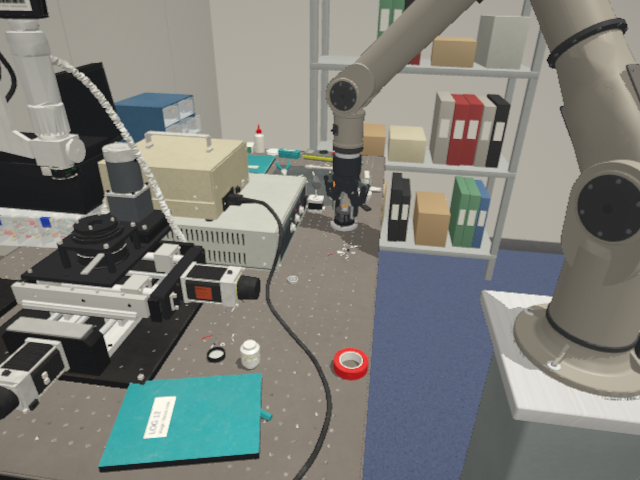

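```bash
python3 - <<'E'
from h import *
for z in(.02,.024,.028,.032,.036):
    for p in ((.4779-.026,-.4177+.015,z),(.4779+.026,-.4177-.015,z)):
        r,c=proj("side",p);print(z,round((r-185)*9,0),round((c-315)*9,0),end=" | ")
    print()
for n,p in (("glass56",(.4784,-.4176,.056)),("collartop48 front",(.4784,-.4176+.0265,.048)),("ctop back",(.4784,-.4176-.0265,.048)),("shoulder front z20",(.4784,-.4176+.029,.020)),("coll bottom front z20",(.4784,-.4176+.0265,.020)),("shoulder front z10",(.4784,-.4176+.029,.010)),("foot front0",(.4784,-.4176+.038,.0))):
    r,c=proj("side",p);print(n,round((r-185)*9),round((c-315)*9))
E
```

```text
0.02 322.0 347.0 | 0.02 267.0 189.0 | 
0.024 310.0 348.0 | 0.024 256.0 190.0 | 
0.028 298.0 349.0 | 0.028 244.0 190.0 | 
0.032 286.0 349.0 | 0.032 232.0 190.0 | 
0.036 274.0 350.0 | 0.036 220.0 191.0 | 
glass56 187 270
collartop48 front 247 260
ctop back 176 278
shoulder front z20 335 255
coll bottom front z20 331 256
shoulder front z10 365 254
foot front0 408 250
```

```bash
python3 -m crank '[[0,0,-0.0005,0,0,0],[0,0,0,0,0,0],[0,0,0,0,0,0],[0,0,0,0,0,0],[0,0,0,0,0,0],[0,0,0,0,0,0],[0,0,0,0,0,0]]'; python3 - <<'E'
from h import *
s=save("side","s10.png")
for q in("collar","spring","tape","objective","motor","tin","block"): print(q,[(np.round(x["bbox"]),round(x["p"],2)) for x in arm.look_for("side",q)[:2]])
a=cv2.imread("pics/s0.png") if 0 else cv2.imread("pics/side0.png");b=cv2.imread("pics/s10.png")
d=cv2.absdiff(a,b).max(2);print("changed px outside arm/mount/collar:",[(n,int((d[y0:y1,x0:x1]>40).sum())) for n,(x0,y0,x1,y1) in dict(tape=(325,340,375,385),obj=(238,335,265,372),motor_etc=(300,160,330,212),tin=(352,180,376,206)).items()])
E
```

```text
time: 24.6
ee_pos: [0.4779, -0.4177, 0.0416]
ee_rot: [-180.0, 0.1, 60.0]
wrist_force: [-8.2, 5.2, 22.2]
gripper_width: 0.0497
collar [(array([333., 207.,  20.,  16.]), 0.65)]
spring []
tape [(array([332., 348.,  39.,  35.]), 0.87)]
objective [(array([244., 337.,  21.,  28.]), 0.72)]
motor [(array([307., 194.,  17.,  20.]), 0.64), (array([242., 338.,  22.,  32.]), 0.35)]
tin []
block [(array([332., 347.,  40.,  33.]), 0.46)]
changed px outside arm/mount/collar: [('tape', 0), ('obj', 0), ('motor_etc', 93), ('tin', 356)]
```

The load holds steady at 22 N. The spring is hidden, and the bystanders that can be seen haven't moved. I'm handing in.

```bash
python3 -c "
from station import arm
print(arm.sign_off()); s=arm.state(); print(s['time'],s['ee_pos'],s['wrist_force'])"
```

```text
the job is handed in; nothing more can be done
None
the job is handed in; nothing more can be done
```

The filter insert is seated in the mount glass side up, and the collar is pushed home over the pins. I handed the job in at about 25 s with the arm still holding the collar down.

- **Filter:** I pressed it in with about 18 N. It stopped at the height expected for the recess floor. In the pictures after release, the disc looked level with the rim and the glass was centred.
- **Collar:** I turned it about 30° on the pin tops until it dropped. It then went freely down to the spring, met about 4.5 to 6 N from it, and came to a hard stop. My last reading was a steady 22 N push at 80 N grip, with the tool at z = 0.0416 m. The expected home height was about 0.0413 m, so they agree to within reading noise.
- **Collar picture check:** No brass spring ring was visible. The fingertips appeared about 7 mm above the shoulder, so they were not what stopped the travel.
- **Bystanders:** The tape and objective showed no change in the side picture, and the network still found the motor. It did not find the tin, which the gripper mostly hid, and its only report for the block was the tape. So I couldn't confirm the tin or block there, but no force reading suggested I touched anything else.

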